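Put the sample containers away in their matching holders

TASK

Clear the sample containers from the bench: one after another put the small vial in the small round holder, the dropper bottle in the medium round holder, the petri dish in the large round holder and the slide box in the rectangular holder, box and holder lengthwise alike. Each must end standing upright, flat on its holder's floor and let go; never lay the vial or the bottle over, and leave the timer and the tape roll where they are.

Things in the scene. Friction and masses are not known exactly. Their poses are not given: they have to be found in the camera images.
- vial_centre (a point): Small amber glass vial with a black screw cap, standing upright, loose: 57 mm tall, body 23 mm in diameter up to 46 mm, cap 18 mm in diameter above. The point is on its axis, half-way up (28.5 mm above its underside); z up along the axis. Mass about 20 g.
- bottle_centre (a point): Dropper bottle of brown glass with a black rubber bulb, standing upright, loose: 102 mm tall, round body 33 mm in diameter up to about 62 mm above its underside, narrowing above. The point is on its axis, half-way up (51 mm above its underside); z up along the axis. Mass about 70 g.
- petri_centre (a point): Petri dish with its lid on, lying flat, loose: 59 mm in diameter, 15 mm high. The point is at its centre, half-way up (7.5 mm above its underside); z up. Mass about 18 g.
- slides_centre (a point): Dark green closed slide box, lying flat, loose: 65 mm along its own x, 85 mm along its own y, 30 mm high; its lid stays shut, grip it across its 65 mm. The point is at its centre, half-way up (15 mm above its underside); z up. Mass about 90 g.
- small_round_holder_floor (a point): Smallest of three low round grey holders with black floors, fixed to the bench: opening 40 mm in diameter, wall 4 mm thick, floor 3 mm above the bench, rim 8 mm above the bench. The point is the centre of its floor, 3 mm above the bench; z up.
- medium_round_holder_floor (a point): Middle-sized low round grey holder with a black floor, fixed to the bench: opening 54 mm in diameter, wall 4 mm thick, floor 3 mm and rim 8 mm above the bench. The point is the centre of its floor; z up.
- large_round_holder_floor (a point): Largest low round grey holder with a black floor, fixed to the bench: opening 80 mm in diameter, wall 4 mm thick, floor 3 mm and rim 8 mm above the bench. The point is the centre of its floor; z up.
- rectangular_holder_floor (a point): Low rectangular grey holder with a black floor, fixed to the bench: opening 82 mm along its own x and 106 mm along its own y, wall 4 mm thick, floor 3 mm and rim 8 mm above the bench. The point is the centre of its floor; z up. The slide box fits with its x along the holder's x, either end first.
- lab_timer_centre (a point): Square white laboratory timer, 64 x 64 x 19 mm, lying loose on the bench; to be left where it is. The point is at its centre, half-way up (9.5 mm above its underside).
- tape_centre (a point): Roll of cream tape lying flat, loose, 100 mm in diameter and 25 mm high; to be left where it is. The point is at its centre, half-way up (12.5 mm above its underside). Fixed and not listed: right, beyond y = -0.30, a tall microscope (an arm starting beside it should first draw away to the left), tray and stand; left, beyond y = 0.35, a 94 mm beaker; back, beyond x = 0.74, a tube rack; flat tools in front.

How it is judged:
By the outcome, as a careful person would: the job done as asked, in the order asked, and still so for the second after the job is handed in, with the robot touching nothing.
It also fails if it takes over 112 s, if anything falls off the work surface, if the arm or the gripper's body presses on something with over 40 N, if the wrist force passes 120 N, or if a joint passes its speed limit or range.

ROBOT

A 6-joint arm with a two-finger parallel gripper is mounted at the origin on a cart in front of the work surface, level with it; the furniture and walls round the work are solid. World frame = base frame: x ahead of the robot, y to its left, z up, the work surface at z = 0. Lengths are in m, angles in rad, forces in N, time in s.
With the tool pointing down it reaches from about 0.35 to 0.975 m from the base axis. Payload 4.9 kg.
Tool frame: the origin (TCP) lies on the centre line of the jaws, within the pads' length; the fingertips stand 8 mm ahead of it and the grasp point (between the pads) lies 11 mm behind it; z points along the fingers, y is the direction in which the jaws open and shut (so a half turn about z gives the same grasp; the last joint's range is limited). The gripper opens to 85 mm and grips with 20 to 120 N. Pads are 22 mm wide; open, the fingers measure 114 mm over their backs; the gripper's body (76 mm by 85 mm) begins 54 mm behind the grasp point. The pads swing forward as they close: fully open they stand 13 mm farther back than shut.
Start: joints at [-1.464, 0.053, 1.613, -0, 1.476, -0.119], TCP at [0.14, -0.609, 0.239] pointing down, gripper open.
Joint ranges: [-3.01, 3.01], [-1.01, 2.22], [0.06, 2.58], [-1.02, 4.17], [0.09, 2.62], [-3.14, 3.14]. Speed limits (rad/s): [2.57, 2.57, 3.14, 3.14, 3.14, 3.14].

INTERFACE

Orientations are given as a unit quaternion [w, x, y, z].
In Python, from plant import manip gives the robot as it stands.
- The arm moves only by the tool step_arm, never from a script. Its argument "deltas" is a list of rows, each a list of 7 numbers: the shift along the tool's x, y, z in m, then the turn, a rotation vector about the tool's x, y, z in rad, then the gripper command: -1 is fully open, 1 is shut, values between are in proportion. In form: [[dx, dy, dz, ax, ay, az, hand], ...]. A call has 1 to 20 rows; each row is the pose to reach, as a shift and turn from the pose commanded when the call began, along the tool's axes at that moment; what a row does not reach only later rows make up. A row lasts 1/10 s, in which the tool goes at most 50 mm and 8.59 degrees, less where a joint would pass 70% of its speed; a pose out of reach is approached as far as the arm can. A call with a gripper value outside its range is refused whole. The fingers move at their own pace and stop on an object; the grip force is fixed at half the most. Time passes only in rows, so rows that repeat a pose let the fingers close. It gives the time, the measured TCP pose, the force and the opening at its end, in the units of the state.
- manip.state(): the state, without advancing time (a new reading comes with each control period).
- manip.grab_frame(name): name is "scene" or "top" or "wrist"; returns the picture (420x560x3 uint8, red, green, blue); there is no depth.
- manip.get_calibration(name): a dict with "fov_y" (degrees; the focal length in pixels is half the picture's height over the tangent of half this angle, whatever the lens; pixels are square), "cx", "cy" (the principal point, pixels), "R" (3x3) and "t" (3): a world point X has camera coordinates R X + t. Camera axes: x right, y down, z forward; pixel columns grow to the right and rows downward; lengths in m; the calibration is good to about 2 mm. The wrist camera is an equidistant fisheye: a pixel r from the principal point sees the ray r / f radians off the axis. A picture is of the moment at which its call begins: read the wrist's pose just before it. get_calibration takes no time and is no camera call; for the wrist camera it gives the pose at the moment of the call.
- manip.job_done(): hands the job in, once; it reports no verdict.
The state is a dict: "time": time; "joint_pos": joint angles; "joint_vel": joint speeds; "joint_efforts": joint torques, N m; "tool_pos": TCP position; "tool_rot": TCP orientation; "contact_force": force on the tool from outside, world axes, zero at the start; "ft_torque": the same for the moment, N m; "gripper_width": opening from 0.0 (shut) to 1.0 (fully open).
Only numpy, scipy, OpenCV 4.12 (cv2) and the standard library are available. Lean on these libraries where they do the work, as an engineer would, in place of code of your own. Each camera call takes 0.05 s, during which the arm holds its last target.

## Working session

There is one attempt and no reset: what is moved stays moved. The work goes in short steps, Python scripts to look and compute and a tool call to move; the robot and the scene stay as the last step left them, time stands still between calls to the robot, and variables do not carry over. Pictures are saved under pics/ and viewed, and the job is handed in when it is done.

Besides the shell and the picture viewer there is one more tool, called after "Request:" as name(argument=value, ...), one argument or row to a line, values as JSON. step_arm: Moves the arm, as the interface text tells. Its arguments: {"type":"object","properties":{"deltas":{"type":"array"}},"required":["deltas"]}

```bash
mkdir -p pics; ls
python3 - <<'E'
from plant import manip
import cv2
s=manip.state();print(s)
for n in("scene","top","wrist"):
    c=manip.get_calibration(n);print(n,c)
    cv2.imwrite(f"pics/a_{n}.png",manip.grab_frame(n)[:,:,::-1])
E
```

```text
pics
{'time': 0.0, 'joint_pos': array([-1.46402077e+00,  5.33405408e-02,  1.61429295e+00,  9.67009085e-06,
        1.47599335e+00, -1.18987703e-01]), 'joint_vel': array([ 0.00139674,  0.0022586 , -0.00182439, -0.00139886, -0.0008597 ,
        0.00192368]), 'joint_efforts': array([-1.91667550e-04, -3.93677688e+01, -3.70178676e+01, -1.09182542e-04,
        6.97753625e-03,  1.12798892e-05]), 'tool_pos': array([ 0.13985207, -0.60853231,  0.23807374]), 'tool_rot': array([-1.01704638e-03,  9.93635169e-01,  1.12641538e-01,  1.10231917e-05]), 'contact_force': array([-0.36851041, -0.57569002,  0.31750051]), 'ft_torque': array([ 0.0353313 , -0.03167965, -0.00243366]), 'gripper_width': 1.0018528239410565}
scene {'fov_y': 45.42480040779817, 'cx': 273.62074392998915, 'cy': 208.72338513171698, 'R': array([[-0.72673939, -0.68659406, -0.02093915],
       [-0.41382641,  0.46194625, -0.78444462],
       [ 0.54826778, -0.56142163, -0.6198453 ]]), 't': array([0.4050082 , 0.28555859, 0.72068491])}
top {'fov_y': 42.11197826647572, 'cx': 272.22378236692884, 'cy': 220.11431927553434, 'R': array([[ 0.00143324, -0.99995414,  0.00946933],
       [-0.99674703, -0.00219156, -0.08056395],
       [ 0.08058101, -0.00932306, -0.99670446]]), 't': array([0.01002751, 0.5656024 , 1.23697522])}
wrist {'fov_y': 65.70646984690485, 'cx': 282.8350936610389, 'cy': 212.26034919430967, 'R': array([[ 0.22441534, -0.97449168, -0.00192759],
       [-0.93220868, -0.21525352,  0.29095172],
       [-0.28394495, -0.06349712, -0.95673579]]), 't': array([-0.62431915, -0.03659126,  0.37889263])}
```

View pics/a_scene.png

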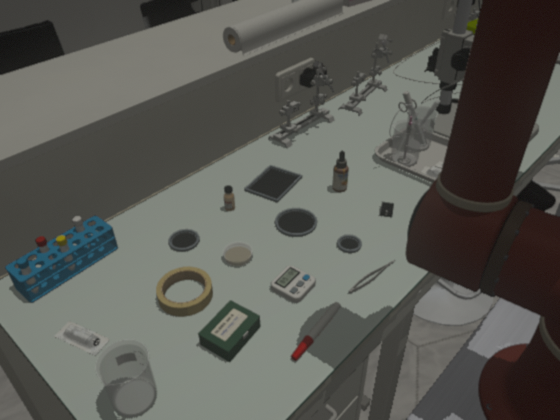

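View pics/a_top.png

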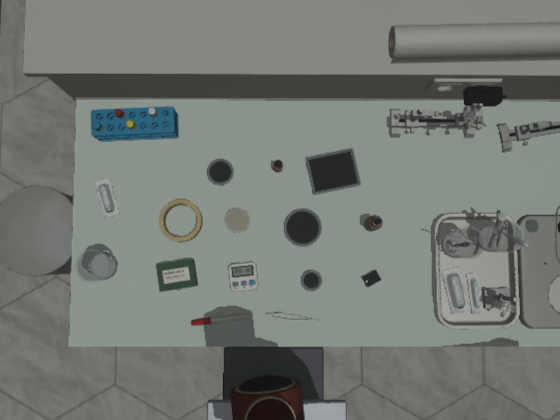

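View pics/a_wrist.png

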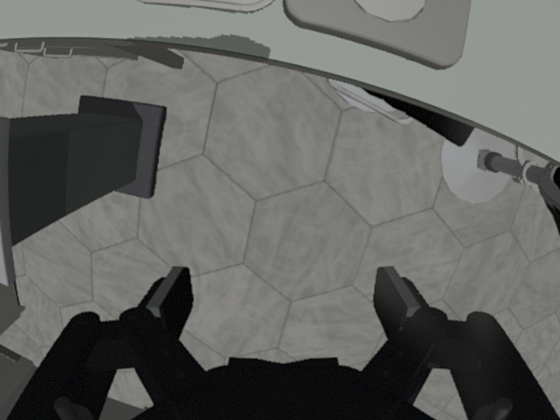

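The top view shows the vial at (278,166), bottle (373,222), petri dish (237,220) and slide box (177,275). The holders are small (311,280), medium (220,171), large (302,227) and rectangular (333,171). The timer is at (243,276) and the tape at (180,220). Next I'll measure these.

```bash
cat > h.py <<'E'
import numpy as np, cv2
from plant import manip
def ray(c,uv,H=420,fish=False):
    f=H/2/np.tan(np.radians(c["fov_y"]/2)); x=(uv[0]-c["cx"])/f;y=(uv[1]-c["cy"])/f
    if fish:
        r=np.hypot(x,y); d=np.array([x/r*np.sin(r),y/r*np.sin(r),np.cos(r)]) if r>0 else np.array([0,0,1.])
    else: d=np.array([x,y,1.])
    R=np.array(c["R"]); o=-R.T@np.array(c["t"]); return o,R.T@d
def plane(c,uv,z,fish=False):
    o,d=ray(c,uv,fish=fish); return (o+d*(z-o[2])/d[2])
def proj(c,X,fish=False):
    f=210/np.tan(np.radians(c["fov_y"]/2)); p=np.array(c["R"])@np.array(X)+np.array(c["t"])
    if fish:
        r=np.hypot(p[0],p[1]);th=np.arctan2(r,p[2]);return np.array([c["cx"]+f*th*p[0]/r,c["cy"]+f*th*p[1]/r])
    return np.array([c["cx"]+f*p[0]/p[2],c["cy"]+f*p[1]/p[2]])
E
python3 - <<'E'
import cv2,numpy as np
im=cv2.imread("pics/a_top.png")
c=im[130:320,140:410]; cv2.imwrite("pics/top_crop.png",cv2.resize(c,(800,563),interpolation=cv2.INTER_CUBIC))
im=cv2.imread("pics/a_scene.png")
c=im[140:370,150:400]; cv2.imwrite("pics/scene_crop.png",cv2.resize(c,(650,598),interpolation=cv2.INTER_CUBIC))
E
```

```text
(no output)
```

View pics/top_crop.png

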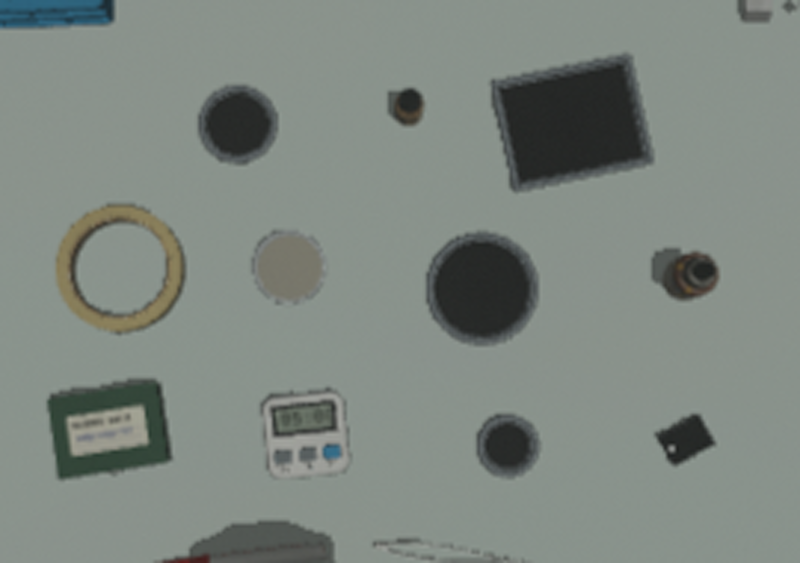

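View pics/scene_crop.png

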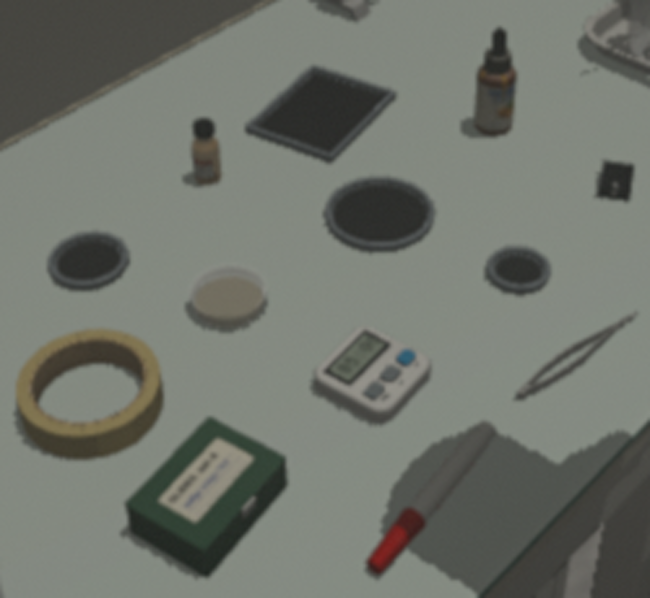

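The crops show every object separately on a plain bench, so masks will work.

```bash
cat > meas.py <<'E'
from h import *
im=cv2.imread("pics/a_top.png"); c=manip.get_calibration("top")
hsv=cv2.cvtColor(im,cv2.COLOR_BGR2HSV)
def roi(m,x,y,r):
    o=np.zeros_like(m);o[y-r:y+r,x-r:x+r]=m[y-r:y+r,x-r:x+r]
    cs,_=cv2.findContours(o,cv2.RETR_EXTERNAL,cv2.CHAIN_APPROX_NONE)
    return max(cs,key=cv2.contourArea)
dark=(im.max(2)<70).astype(np.uint8)*255
bench=im[200,270].astype(int);print("bench",bench)
diff=(np.abs(im.astype(int)-np.median(im[190:250,255:270].reshape(-1,3),0)).max(2)>18).astype(np.uint8)*255
for n,x,y,r,z in(("small",311,280,16,.008),("medium",220,171,20,.008),("large",302,227,26,.008)):
    for m,nm,zz in((diff,"outer",z),(dark,"floor",.004)):
        k=roi(m,x,y,r);e=cv2.fitEllipse(k);P=plane(c,e[0],zz)
        print(n,nm,np.round(P,4),"diam mm",np.round(np.array(e[1])*np.linalg.norm(plane(c,(e[0][0]+1,e[0][1]),zz)-P)*1000,1))
k=roi(diff,237,220,18);e=cv2.fitEllipse(k);print("petri",plane(c,e[0],.012).round(4),np.array(e[1])*2.28)
k=roi(diff,180,220,28);e=cv2.fitEllipse(k);print("tape",plane(c,e[0],.0125).round(4),np.array(e[1])*2.25)
def rect(n,m,x,y,r,z):
    k=roi(m,x,y,r);b=cv2.boxPoints(cv2.minAreaRect(k));W=np.array([plane(c,p,z) for p in b])
    for i in range(2):
        d=W[i+1]-W[i];print(n,"edge",np.linalg.norm(d)*1000,"dir deg",np.degrees(np.arctan2(d[1],d[0])))
    print(n,W.mean(0).round(4))
rect("rect outer",diff,333,171,32,.008);rect("rect floor",dark,333,171,32,.004)
green=((hsv[...,0]>50)&(hsv[...,0]<90)&(hsv[...,1]>90)).astype(np.uint8)*255
green=cv2.morphologyEx(green,cv2.MORPH_CLOSE,np.ones((5,5)))
rect("box",green,177,275,26,.025)
rect("box diff",diff,177,275,26,.025)
rect("timer",diff,243,276,20,.015)
for n,x,y,r,z in(("vialcap",278,164,8,.057),("bulb",376,220,6,.1)):
    k=roi((im.max(2)<45).astype(np.uint8)*255,x,y,r);mm=cv2.moments(k);uv=(mm["m10"]/mm["m00"],mm["m01"]/mm["m00"])
    print(n,uv,cv2.contourArea(k),plane(c,uv,z).round(4))
E
python3 meas.py
python3 - <<'E'
import cv2
im=cv2.imread("pics/a_top.png");a=cv2.resize(im[150:182,262:294],(400,400),interpolation=0);b=cv2.resize(im[206:238,356:388],(400,400),interpolation=0)
cv2.imwrite("pics/vb.png",cv2.hconcat([a,b]))
im=cv2.imread("pics/a_scene.png");a=cv2.resize(im[180:215,210:245],(400,400),interpolation=0);b=cv2.resize(im[147:197,315:365],(400,400),interpolation=0)
cv2.imwrite("pics/vbs.png",cv2.hconcat([a,b]))
E
```

```text
bench [140 147 137]
small outer [ 0.4281 -0.079   0.008 ] diam mm [48.3 50.9]
small floor [ 0.4276 -0.0793  0.004 ] diam mm [33.7 34.9]
medium outer [0.6811 0.1344 0.008 ] diam mm [62.1 62.6]
medium floor [0.682  0.1349 0.004 ] diam mm [48.6 49.8]
large outer [ 0.551  -0.0593  0.008 ] diam mm [87.6 90. ]
large floor [ 0.5509 -0.0595  0.004 ] diam mm [73.9 75.2]
petri [0.5677 0.0936 0.012 ] [52.9216246  56.12494354]
tape [0.5654 0.2245 0.0125] [96.00858593 98.14142704]
rect outer edge 118.68336642702123 dir deg -77.99741678122784
rect outer edge 94.45797273835072 dir deg -169.02770275703497
rect outer [ 0.6839 -0.1311  0.008 ]
rect floor edge 105.08992916719932 dir deg -77.42670178144279
rect floor edge 80.16918890432697 dir deg -168.43336378105735
rect floor [ 0.6845 -0.1324  0.004 ]Traceback (most recent call last):
  File "meas.py", line 25, in <module>
    rect("box",green,177,275,26,.025)
    ~~~~^^^^^^^^^^^^^^^^^^^^^^^^^^^^^
  File "meas.py", line 18, in rect
    k=roi(m,x,y,r);b=cv2.boxPoints(cv2.minAreaRect(k));W=np.array([plane(c,p,z) for p in b])
  File "meas.py", line 7, in roi
    return max(cs,key=cv2.contourArea)
ValueError: max() iterable argument is empty
```

View pics/vb.png

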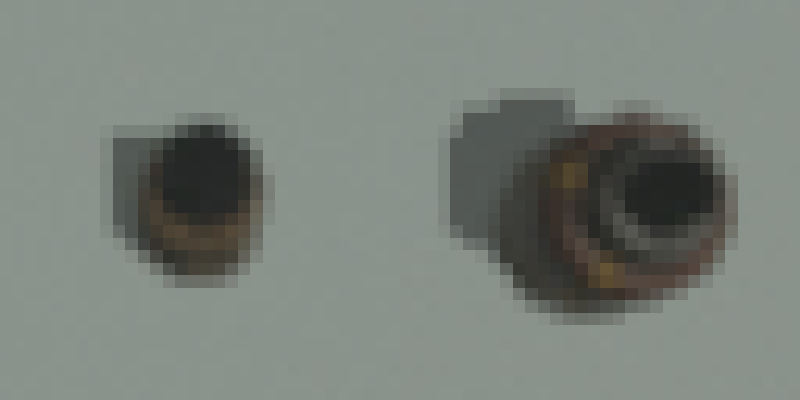

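View pics/vbs.png

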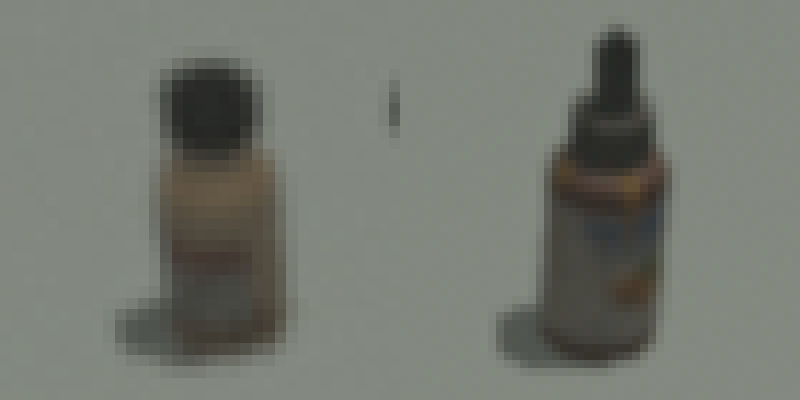

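```bash
python3 - <<'E'
import cv2
im=cv2.imread("pics/a_top.png");h=cv2.cvtColor(im,cv2.COLOR_BGR2HSV);print(im[265,165],h[265,165],im[283,187],h[283,187],h[230,260])
E
sed -i 's/(hsv\[...,0\]>50)&(hsv\[...,0\]<90)&(hsv\[...,1\]>90)/(hsv[...,1]>60)\&(hsv[...,2]<90)/' meas.py; python3 meas.py | tail -9
python3 - <<'E'
from h import *
T=manip.get_calibration("top");S=manip.get_calibration("scene")
def tri(a,b):
    o1,d1=ray(T,a);o2,d2=ray(S,b);d1/=np.linalg.norm(d1);d2/=np.linalg.norm(d2)
    s=np.linalg.lstsq(np.c_[d1,-d2],o2-o1,rcond=None)[0];p=o1+s[0]*d1;q=o2+s[1]*d2;return (p+q)/2,np.linalg.norm(p-q)
# scene: px=(210+x/11.43), vial cap centre (209,105) ; bottle 8px/px
vc=(278.4,164); print("vial top-plane",plane(T,vc,.052).round(4),"tri",tri(vc,(210+209/11.43,180+105/11.43)))
b=(377.5,221); print("bulb",plane(T,b,.1).round(4),"tri",tri(b,(315+(616-400)/8,147+35/8)))
# scene base: body horizontally centre, bottom edge front
for n,X in(("vial",plane(T,vc,.052)),("bottle",plane(T,b,.1))):
    for z in (0,.03,.05,.1): print(n,z,proj(S,[X[0],X[1],z]).round(1))
print("vial base seen ~",210+230/11.43,180+345/11.43,"bottle base seen~",315+198/8,147+355/8)
E
```

```text
[56 68 50] [70 68 68] [57 70 52] [68 66 70] [ 69  17 147]
box [0.4399 0.2305 0.025 ]
box diff edge 90.28356124099291 dir deg -81.77226402022448
box diff edge 71.87267385605539 dir deg -171.134881813547
box diff [0.441  0.2292 0.025 ]
timer edge 61.041455387217724 dir deg -84.21432294927155
timer edge 64.166634508396 dir deg -174.03870936543
timer [0.4396 0.0807 0.015 ]
vialcap (277.63703703703703, 163.6148148148148) 22.5 [ 0.6913 -0.0007  0.057 ]
bulb (376.9047619047619, 220.92857142857142) 21.0 [ 0.5581 -0.2155  0.1   ]
vial top-plane [ 0.6913 -0.0025  0.052 ] tri (array([ 0.69147011, -0.00263428,  0.05080754]), np.float64(0.00019759087379687677))
bulb [ 0.5579 -0.2168  0.1   ] tri (array([ 0.55720195, -0.21725744,  0.10036537]), np.float64(0.0017245515939377043))
vial 0 [230.  207.9]
vial 0.03 [229. 197.]
vial 0.05 [228.3 189.5]
vial 0.1 [226.4 170. ]
bottle 0 [338.5 188.9]
bottle 0.03 [339.3 178.1]
bottle 0.05 [339.8 170.7]
bottle 0.1 [341.2 151.5]
vial base seen ~ 230.12248468941382 210.18372703412075 bottle base seen~ 339.75 191.375
```

Every size agrees with what was given. Before moving I'll find where the open fingertips sit in the tool frame, from the wrist picture.

Run:
```python
from h import *
from scipy.spatial.transform import Rotation as Ro
s=manip.state();c=manip.get_calibration("wrist");q=s["tool_rot"];R=Ro.from_quat([q[1],q[2],q[3],q[0]]).as_matrix()
print(R.round(3))
for uv,y in (((187,267),1),((378,267),-1),((165,307),1),((402,307),-1)):
    o,d=ray(c,uv,fish=True);o=R.T@(o-s["tool_pos"]);d=R.T@d
    for yy in(.0425,-.0425):
        k=(yy-o[1])/d[1]; print(uv,yy,o.round(3),d.round(3),(o+k*d).round(4))
```

```text
[[ 0.975  0.224 -0.   ]
 [ 0.224 -0.975  0.002]
 [ 0.    -0.002 -1.   ]]
(187, 267) 0.0425 [ 0.076  0.    -0.134] [-0.433 -0.289  0.854] [ 0.1387  0.0425 -0.2585]
(187, 267) -0.0425 [ 0.076  0.    -0.134] [-0.433 -0.289  0.854] [ 0.0114 -0.0425 -0.0072]
(378, 267) 0.0425 [ 0.076  0.    -0.134] [-0.433  0.287  0.855] [ 0.012   0.0425 -0.0083]
(378, 267) -0.0425 [ 0.076  0.    -0.134] [-0.433  0.287  0.855] [ 0.14   -0.0425 -0.2611]
(165, 307) 0.0425 [ 0.076  0.    -0.134] [-0.529 -0.349  0.773] [ 0.1395  0.0425 -0.2272]
(165, 307) -0.0425 [ 0.076  0.    -0.134] [-0.529 -0.349  0.773] [ 0.0107 -0.0425 -0.0389]
(402, 307) 0.0425 [ 0.076  0.    -0.134] [-0.528  0.353  0.772] [ 0.0125  0.0425 -0.0416]
(402, 307) -0.0425 [ 0.076  0.    -0.134] [-0.528  0.353  0.772] [ 0.1395 -0.0425 -0.2273]
```

Request:
step_arm(
  deltas=[
    [0,-0.04,-0.01,0,0,0,-1],
    [0.02,-0.08,-0.02,0,0,0,-1],
    [0.04,-0.12,-0.04,0,0,0,-1],
    [0.06,-0.16,-0.04,0,0,0,-1],
    [0.08,-0.2,-0.04,0,0,0,-1],
    [0.09,-0.24,-0.04,0,0,0,-1],
    [0.1,-0.28,-0.04,0,0,0,-1],
    [0.1,-0.28,-0.04,0,0,0,-1],
    [0.1,-0.28,-0.04,0,0,0,-1],
  ],
)

```text
time: 1.05
tool_pos: [0.1748, -0.3135, 0.2794]
tool_rot: [0.001, 0.994, 0.113, 0.0]
contact_force: [-1.4, -0.4, 0.3]
gripper_width: 1.005
```

The open fingertips sit 7 mm behind the TCP, and the pad edge at x = 11 mm matches the 22 mm pad width. So the 8 mm given is for shut jaws. Now over the vial.

Request:
step_arm(
  deltas=[
    [0.04,-0.015,0.005,0,0,0.02,-1],
    [0.08,-0.03,0.01,0,0,0.06,-1],
    [0.125,-0.045,0.02,0,0,0.1,-1],
    [0.17,-0.061,0.025,0,0,0.14,-1],
    [0.215,-0.077,0.03,0,0,0.18,-1],
    [0.26,-0.093,0.04,0,0,0.2,-1],
    [0.305,-0.11,0.045,0,0,0.2256,-1],
    [0.35,-0.126,0.05,0,0,0.2256,-1],
    [0.395,-0.142,0.06,0,0,0.2256,-1],
    [0.44,-0.158,0.065,0,0,0.2256,-1],
    [0.485,-0.174,0.07,0,0,0.2256,-1],
    [0.52,-0.187,0.075,0,0,0.2256,-1],
    [0.543,-0.195,0.08,0,0,0.2256,-1],
    [0.543,-0.195,0.08,0,0,0.2256,-1],
    [0.543,-0.195,0.08,0,0,0.2256,-1],
  ],
)

```text
time: 2.55
tool_pos: [0.6606, -0.0027, 0.1973]
tool_rot: [0.0, 1.0, 0.0, -0.001]
contact_force: [0.4, 0.4, -0.7]
gripper_width: 1.004
```

Run:
```python
from h import *
s=manip.state();c=manip.get_calibration("wrist");print(s["tool_pos"],s["tool_rot"],s["joint_vel"].round(3),s["joint_pos"].round(2))
cv2.imwrite("pics/w1.png",manip.grab_frame("wrist")[:,:,::-1])
for z in (0,.046,.057): print(proj(c,[.6914,-.0022,z],True))
```

```text
[ 0.6605867  -0.00274884  0.19732118] [ 2.19166587e-05  9.99998923e-01  2.90717504e-05 -1.46716730e-03] [-0.015 -0.042  0.022  0.    -0.001  0.002] [-0.12  0.16  1.56 -0.    1.42  1.45]
[282.30082906 159.29822789]
[282.21443546 166.31083091]
[282.18964978 168.32823249]
```

View pics/w1.png

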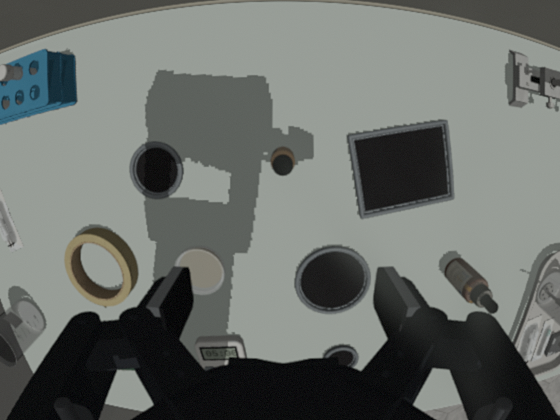

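The wrist picture shows the vial cap at about (283,161), against (282,168) predicted from the top view. I'll check that offset against other objects.

Run:
```python
from h import *
s=manip.state();c=manip.get_calibration("wrist");print(s["tool_pos"],s["joint_vel"].round(3))
im=manip.grab_frame("wrist")[:,:,::-1];cv2.imwrite("pics/w2.png",im)
d=(im.max(2)<45).astype(np.uint8)*255
def blob(x,y,r):
    o=np.zeros_like(d);o[y-r:y+r,x-r:x+r]=d[y-r:y+r,x-r:x+r]
    k=max(cv2.findContours(o,0,cv2.CHAIN_APPROX_NONE)[0],key=cv2.contourArea);m=cv2.moments(k);return (m["m10"]/m["m00"],m["m01"]/m["m00"]),cv2.contourArea(k),cv2.boundingRect(k)
for n,x,y,r,z in(("vial",283,161,12,.054),("med",158,169,25,.004),("rect",403,168,45,.004),("large",333,279,40,.004)):
    uv,a,b=blob(x,y,r);print(n,np.round(uv,1),a,b,plane(c,uv,z,True).round(4))
cv2.imwrite("pics/w2v.png",cv2.resize(im[135:195,250:330],(800,600),interpolation=0))
```

```text
[ 0.66022835 -0.00306534  0.19802297] [-0.008 -0.031  0.014  0.002 -0.002  0.001]
vial [281.8 163.8] 257.0 (272, 155, 20, 18) [ 0.6946 -0.0022  0.054 ]
med [156.5 169.3] 1379.0 (137, 147, 40, 46) [0.6838 0.1322 0.004 ]
rect [401.4 167. ] 5698.5 (358, 127, 89, 83) [ 0.686  -0.1291  0.004 ]
large [329.5 280.8] 2323.5 (301, 252, 62, 55) [ 0.5529 -0.0569  0.004 ]
```

View pics/w2v.png

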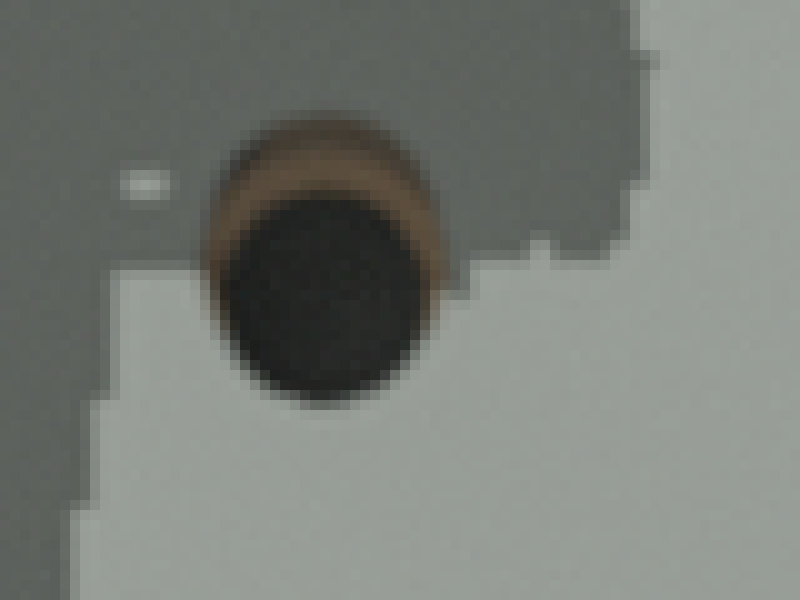

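The two views agree to 2–3 mm. I'll take the vial at (0.693, -0.002), descend and grip.

Request:
step_arm(
  deltas=[
    [0.02,0,0.04,0,0,0,-1],
    [0.033,0,0.08,0,0,0,-1],
    [0.033,0,0.12,0,0,0,-1],
    [0.033,0,0.15,0,0,0,-1],
    [0.033,0,0.17,0,0,0,-0.5],
    [0.033,0,0.179,0,0,0,0],
    [0.033,0,0.179,0,0,0,0.1],
    [0.033,0,0.179,0,0,0,0.2],
    [0.033,0,0.179,0,0,0,0.25],
    [0.033,0,0.179,0,0,0,0.25],
  ],
)

```text
time: 3.65
tool_pos: [0.6944, -0.0024, 0.0223]
tool_rot: [0.0, 1.0, 0.0, 0.002]
contact_force: [-0.1, -0.9, 0.0]
gripper_width: 0.378
```

Run:
```python
from h import *
s=manip.state();print(s["tool_pos"],s["gripper_width"])
a=manip.grab_frame("wrist")[:,:,::-1];cv2.imwrite("pics/w3.png",a)
```

```text
[ 0.6944485  -0.00238874  0.02229257] 0.37837897485271554
```

View pics/w3.png

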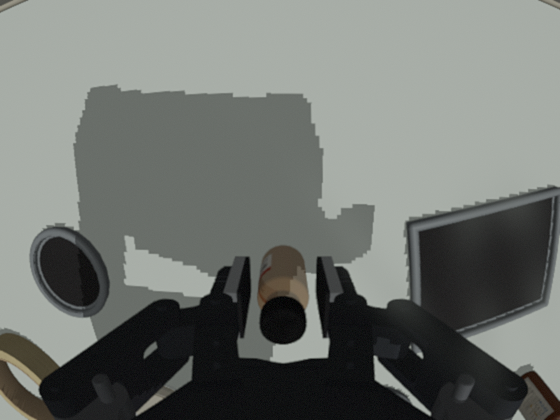

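The vial is centred between the pads. Grip, lift and carry it to the small holder.

Request:
step_arm(
  deltas=[
    [0,0,0,0,0,0,0.5],
    [0,0,0,0,0,0,1],
    [0,0,0,0,0,0,1],
    [0,0,0,0,0,0,1],
    [0,0,-0.015,0,0,0,1],
    [0,0,-0.04,0,0,0,1],
    [-0.02,0.005,-0.06,0,0,0,1],
    [-0.055,0.016,-0.06,0,0,0,1],
    [-0.095,0.028,-0.06,0,0,0,1],
    [-0.135,0.04,-0.06,0,0,0,1],
    [-0.175,0.05,-0.06,0,0,0,1],
    [-0.215,0.062,-0.06,0,0,0,1],
    [-0.245,0.071,-0.06,0,0,0,1],
    [-0.264,0.077,-0.06,0,0,0,1],
    [-0.264,0.077,-0.06,0,0,0,1],
    [-0.264,0.077,-0.05,0,0,0,1],
    [-0.264,0.077,-0.05,0,0,0,1],
  ],
)

```text
time: 5.4
tool_pos: [0.4292, -0.0788, 0.0692]
tool_rot: [-0.0, 1.0, 0.0, -0.001]
contact_force: [-0.5, 0.4, -0.5]
gripper_width: 0.251
```

Run:
```python
from h import *
s=manip.state();print(s["tool_pos"],s["tool_rot"].round(4),s["gripper_width"],s["contact_force"])
c=manip.get_calibration("wrist");a=manip.grab_frame("wrist")[:,:,::-1];b=manip.grab_frame("scene")[:,:,::-1]
cv2.imwrite("pics/w4.png",cv2.resize(a[200:,100:460],(720,440)));cv2.imwrite("pics/s4.png",b)
```

```text
[ 0.42921053 -0.07882159  0.06922344] [-4.e-04  1.e+00  3.e-04 -8.e-04] 0.2511890921067169 [-0.50264083  0.43754739 -0.49020212]
```

View pics/w4.png

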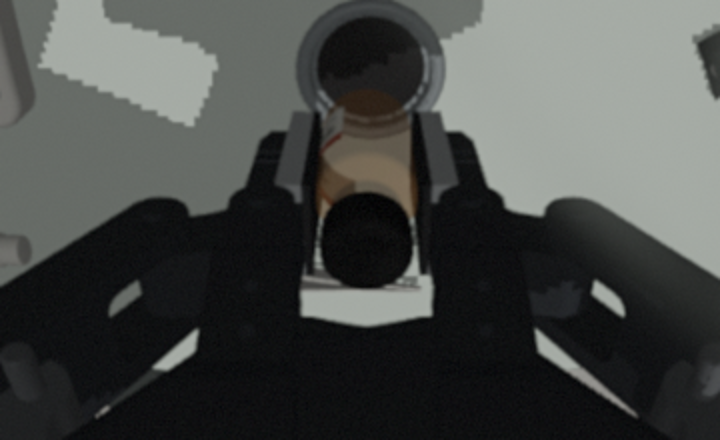

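View pics/s4.png

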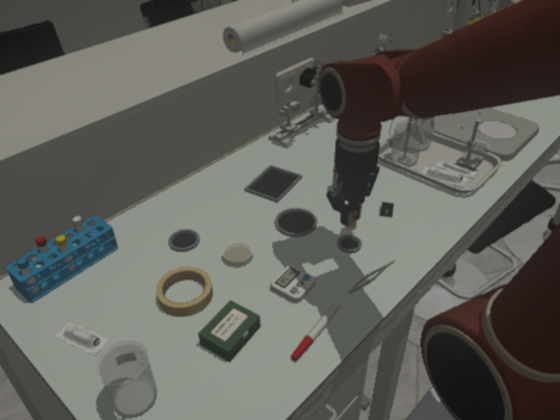

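The vial is held upright. The holder shows beneath it at about (285,234) in the full wrist image.

Run:
```python
from h import *
c=manip.get_calibration("wrist")
# outer ring: crop x 297..444 -> extents, top 0(edge cut); use opening dark disc
for p in((297,70),(444,70),(370,0),(318,70),(424,70),(370,14)):
    uv=(100+p[0]/2,200+p[1]/2);print(p,plane(c,uv,.008,True).round(4))
# bottom of vial centre: bottom at tool x?, expected z
s=manip.state();z0=s["tool_pos"][2]-.0223
print("vial bottom z",z0,[proj(c,[.4279+dx,-.0788,z0],True)for dx in(-.0115,0,.0115)], [proj(c,[.4279+dx,-.0788,z0+.057],True)for dx in(-.009,0,.009)])
```

```text
(297, 70) [ 0.4302 -0.0567  0.008 ]
(444, 70) [ 0.4303 -0.1042  0.008 ]
(370, 0) [ 0.4536 -0.0802  0.008 ]
(318, 70) [ 0.4303 -0.0635  0.008 ]
(424, 70) [ 0.4303 -0.0977  0.008 ]
(370, 14) [ 0.4491 -0.0802  0.008 ]
vial bottom z 0.04756212349775725 [array([282.54205672, 284.41468306]), array([282.56565948, 265.75112991]), array([282.5911711 , 245.96044994])] [array([282.34196474, 349.36398755]), array([282.3580154 , 331.81938834]), array([282.37636226, 312.65785526])]
```

Vial and holder are concentric within 3 mm, against 8.5 mm of play. Lower.

Request:
step_arm(
  deltas=[
    [0,0.001,0.02,0,0,0,1],
    [0,0.001,0.035,0,0,0,1],
    [0,0.001,0.042,0,0,0,1],
    [0,0.001,0.044,0,0,0,1],
    [0,0.001,0.0445,0,0,0,1],
    [0,0.001,0.0445,0,0,0,1],
    [0,0.001,0.0445,0,0,0,1],
  ],
)

```text
time: 6.2
tool_pos: [0.4299, -0.0805, 0.0266]
tool_rot: [0.0, 1.0, 0.0, 0.001]
contact_force: [0.2, -0.7, 0.3]
gripper_width: 0.254
```

Request:
step_arm(
  deltas=[
    [0,0,0.001,0,0,0,1],
    [0,0,0.002,0,0,0,1],
    [0,0,0.002,0,0,0,1],
    [0,0,0.002,0,0,0,1],
  ],
)

```text
time: 6.6
tool_pos: [0.4297, -0.0804, 0.0245]
tool_rot: [0.0, 1.0, 0.0, 0.0]
contact_force: [-2.0, 0.1, 4.9]
gripper_width: 0.251
```

It has touched down at about 5 N. Release and retreat upward.

Request:
step_arm(
  deltas=[
    [0,0,0,0,0,0,0.45],
    [0,0,0,0,0,0,0.35],
    [0,0,0,0,0,0,0.2],
    [0,0,0,0,0,0,0],
    [0,0,0,0,0,0,-0.2],
    [0,0,-0.03,0,0,0,-0.5],
    [0,0,-0.07,0,0,0,-1],
    [0,0,-0.12,0,0,0,-1],
    [0,0,-0.15,0,0,0,-1],
    [0,0,-0.15,0,0,0,-1],
  ],
)

```text
time: 7.6
tool_pos: [0.4325, -0.0814, 0.18]
tool_rot: [0.002, 1.0, 0.0, 0.005]
contact_force: [0.9, -0.1, 0.8]
gripper_width: 0.998
```

Run:
```python
from h import *
s=manip.state();print(s["tool_pos"])
a=manip.grab_frame("wrist")[:,:,::-1];b=manip.grab_frame("scene")[:,:,::-1]
cv2.imwrite("pics/w5.png",cv2.hconcat([cv2.resize(a[160:,150:430],(400,372)),cv2.resize(b[130:290,280:440],(372,372),interpolation=2)]))
```

```text
[ 0.43246778 -0.08140861  0.17995443]
```

View pics/w5.png

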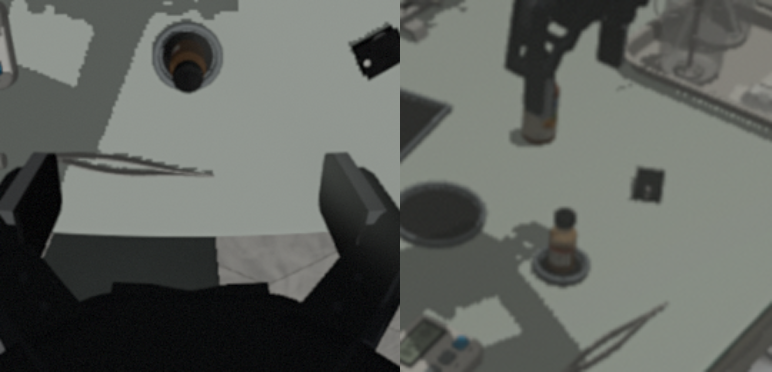

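The vial stands upright in the small holder (scene crop about (563,265)). Next, go over the bottle and look.

Request:
step_arm(
  deltas=[
    [0.02,0.025,0,0,0,0,-1],
    [0.045,0.06,-0.02,0,0,0,-1],
    [0.07,0.095,-0.02,0,0,0,-1],
    [0.09,0.125,-0.02,0,0,0,-1],
    [0.1,0.136,-0.02,0,0,0,-1],
    [0.1,0.136,-0.02,0,0,0,-1],
    [0.1,0.136,-0.02,0,0,0,-1],
    [0.1,0.136,-0.02,0,0,0,-1],
  ],
)

```text
time: 8.5
tool_pos: [0.5283, -0.2151, 0.1924]
tool_rot: [-0.001, 1.0, 0.0, -0.001]
contact_force: [-0.6, 0.2, 0.6]
gripper_width: 1.0
```

Run:
```python
from h import *
s=manip.state();c=manip.get_calibration("wrist");print(s["tool_pos"],s["tool_rot"].round(4))
a=manip.grab_frame("wrist")[:,:,::-1]
for z in(.1,.06,0):print(z,proj(c,[.5578,-.2168,z],True))
cv2.imwrite("pics/w6.png",a)
```

```text
[ 0.5283295  -0.21513366  0.19243838] [-7.e-04  1.e+00  4.e-04 -1.e-03]
0.1 [285.36586437 181.29856935]
0.06 [285.07063352 171.61511815]
0 [284.75811931 161.43763572]
```

View pics/w6.png

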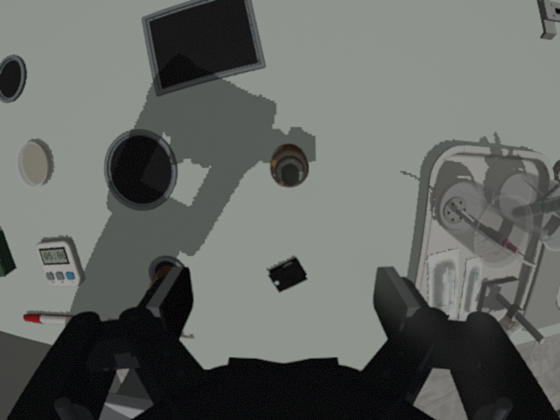

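The wrist picture shows the bulb at about (290,173) and the body ring centred at about (289,165).

Run:
```python
from h import *
c=manip.get_calibration("wrist")
im=cv2.imread("pics/w6.png");cv2.imwrite("pics/w6b.png",cv2.resize(im[135:200,255:325],(700,650)[:2],interpolation=0)[:600])
for uv,z in(((290,174),.102),((289,164),.062),((291,172),.1)):print(uv,plane(c,uv,z,True).round(4))
```

```text
(290, 174) [ 0.5636 -0.2201  0.102 ]
(289, 164) [ 0.5647 -0.2201  0.062 ]
(291, 172) [ 0.5647 -0.2208  0.1   ]
```

View pics/w6b.png

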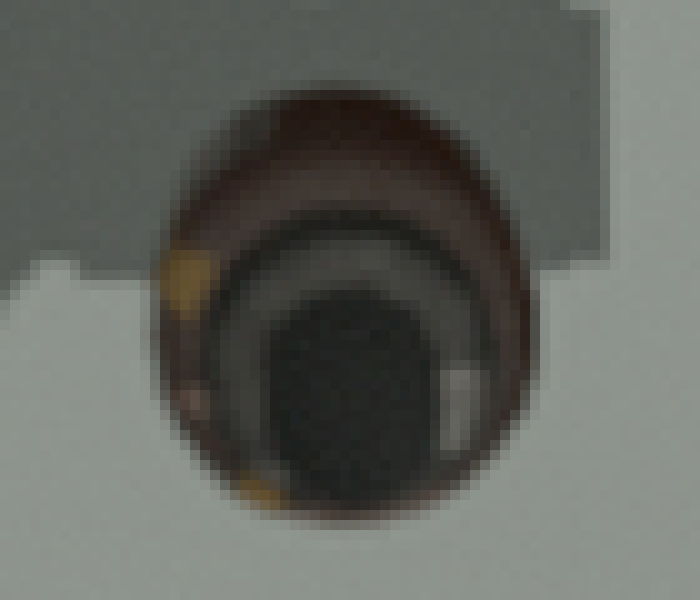

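Request:
step_arm(
  deltas=[
    [0.02,0.003,0.02,0,0,0,-1],
    [0.032,0.0035,0.05,0,0,0,-1],
    [0.032,0.0035,0.08,0,0,0,-1],
    [0.032,0.0035,0.11,0,0,0,-1],
    [0.032,0.0035,0.13,0,0,0,-0.5],
    [0.032,0.0035,0.14,0,0,0,-0.1],
    [0.032,0.0035,0.144,0,0,0,-0.1],
    [0.032,0.0035,0.144,0,0,0,0],
    [0.032,0.0035,0.144,0,0,0,0],
  ],
)

```text
time: 9.45
tool_pos: [0.5623, -0.2201, 0.0514]
tool_rot: [0.001, 1.0, 0.0, 0.001]
contact_force: [0.3, -0.2, 0.5]
gripper_width: 0.496
```

Run:
```python
from h import *
s=manip.state();print(s["tool_pos"],s["gripper_width"],s["contact_force"])
a=manip.grab_frame("wrist")[:,:,::-1];cv2.imwrite("pics/w7.png",cv2.resize(a[180:,130:430],(750,600)))
```

```text
[ 0.56225156 -0.22012125  0.05143656] 0.49590834305979525 [ 0.32197173 -0.23985634  0.5164413 ]
```

View pics/w7.png

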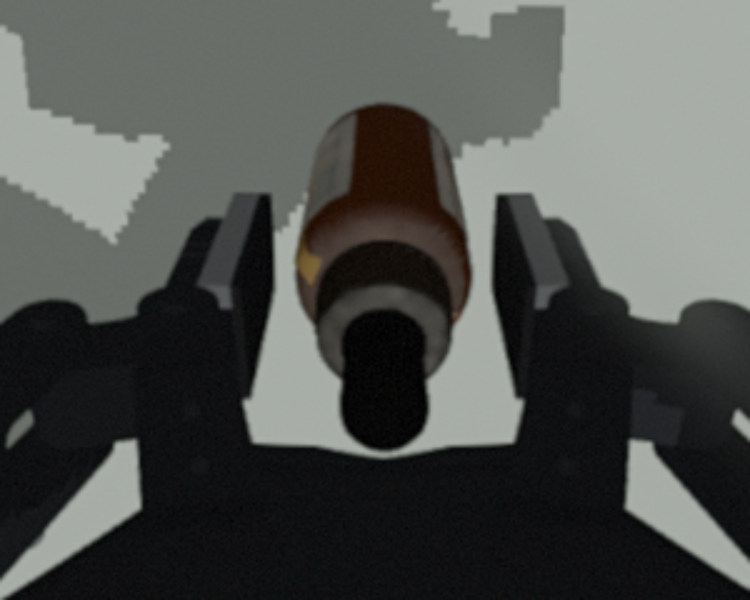

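The bottle is centred between the pads, the gripper's body is clear above the bulb. Grip, lift and carry.

Request:
step_arm(
  deltas=[
    [0,0,0.001,0,0,0,0.1],
    [0,0,0.001,0,0,0,0.2],
    [0,0,0.001,0,0,0,0.3],
    [0,0,0.001,0,0,0,1],
    [0,0,0.001,0,0,0,1],
    [0,0,0.001,0,0,0,1],
    [0,0,0.001,0,0,0,1],
  ],
)

```text
time: 10.2
tool_pos: [0.5619, -0.2201, 0.0498]
tool_rot: [0.0, 1.0, 0.0, 0.001]
contact_force: [-1.2, -0.8, 5.1]
gripper_width: 0.349
```

Run:
```python
from h import *
s=manip.state();print(s["tool_pos"],s["gripper_width"],s["contact_force"])
```

```text
[ 0.56185295 -0.22014212  0.04981781] 0.3489753039260095 [-1.24956075 -0.77181967  5.0697181 ]
```

Request:
step_arm(
  deltas=[
    [0,0,-0.01,0,0,0,1],
    [0,0,-0.025,0,0,0,1],
    [0,0,-0.045,0,0,0,1],
    [0.005,-0.015,-0.06,0,0,0,1],
    [0.013,-0.04,-0.065,0,0,0,1],
    [0.024,-0.07,-0.065,0,0,0,1],
    [0.036,-0.105,-0.065,0,0,0,1],
    [0.048,-0.14,-0.065,0,0,0,1],
    [0.06,-0.175,-0.065,0,0,0,1],
    [0.072,-0.21,-0.065,0,0,0,1],
    [0.084,-0.245,-0.065,0,0,0,1],
    [0.096,-0.28,-0.065,0,0,0,1],
    [0.108,-0.31,-0.065,0,0,0,1],
    [0.116,-0.335,-0.065,0,0,0,1],
    [0.12,-0.348,-0.065,0,0,0,1],
    [0.122,-0.354,-0.065,0,0,0,1],
    [0.122,-0.354,-0.06,0,0,0,1],
    [0.122,-0.354,-0.055,0,0,0,1],
    [0.122,-0.354,-0.055,0,0,0,1],
    [0.122,-0.354,-0.055,0,0,0,1],
  ],
)

```text
time: 12.2
tool_pos: [0.6827, 0.1332, 0.1031]
tool_rot: [0.0, 1.0, -0.001, -0.001]
contact_force: [-0.0, -0.4, -0.6]
gripper_width: 0.354
```

Run:
```python
from h import *
s=manip.state();print(s["tool_pos"],s["gripper_width"],s["contact_force"])
a=manip.grab_frame("wrist")[:,:,::-1];b=manip.grab_frame("scene")[:,:,::-1]
cv2.imwrite("pics/w8.png",cv2.hconcat([cv2.resize(a[180:,130:430],(480,384)),cv2.resize(b[140:290,130:280],(384,384))][:2])[:, :800])
```

```text
[0.68274247 0.13323583 0.10314141] 0.35401190748236566 [-0.00202577 -0.41193229 -0.64953653]
```

View pics/w8.png

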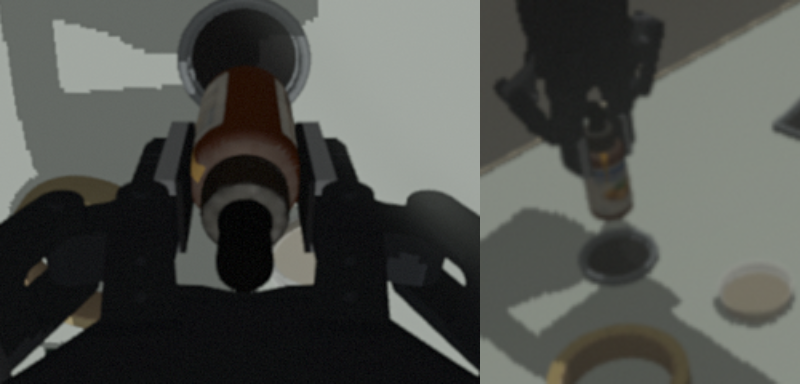

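The bottle hangs upright, centred over the medium holder. Lower.

Request:
step_arm(
  deltas=[
    [0,0,0.01,0,0,0,1],
    [0,0,0.025,0,0,0,1],
    [0,0,0.038,0,0,0,1],
    [0,0,0.045,0,0,0,1],
    [0,0,0.047,0,0,0,1],
    [0,0,0.048,0,0,0,1],
    [0,0,0.049,0,0,0,1],
    [0,0,0.049,0,0,0,1],
  ],
)

```text
time: 13.1
tool_pos: [0.6837, 0.1344, 0.0554]
tool_rot: [-0.0, 1.0, 0.0, 0.001]
contact_force: [0.7, 0.7, -0.8]
gripper_width: 0.353
```

Request:
step_arm(
  deltas=[
    [0,0,0.001,0,0,0,1],
    [0,0,0.002,0,0,0,1],
    [0,0,0.0025,0,0,0,1],
    [0,0,0.0025,0,0,0,1],
  ],
)

```text
time: 13.5
tool_pos: [0.6835, 0.1343, 0.0529]
tool_rot: [0.0, 1.0, 0.0, 0.0]
contact_force: [-0.1, 0.1, 2.5]
gripper_width: 0.351
```

Touchdown at about 3 N. Release and rise.

Request:
step_arm(
  deltas=[
    [0,0,0,0,0,0,0.25],
    [0,0,0,0,0,0,0.15],
    [0,0,0,0,0,0,0],
    [0,0,0,0,0,0,-0.3],
    [0,0,0,0,0,0,-0.6],
    [0,0,-0.01,0,0,0,-1],
    [0,0,-0.05,0,0,0,-1],
    [0,0,-0.09,0,0,0,-1],
    [0,0,-0.13,0,0,0,-1],
    [0,0,-0.15,0,0,0,-1],
    [0,0,-0.15,0,0,0,-1],
  ],
)

```text
time: 14.6
tool_pos: [0.6858, 0.1346, 0.209]
tool_rot: [-0.0, 1.0, 0.0, 0.005]
contact_force: [0.1, -0.4, 1.0]
gripper_width: 0.998
```

Run:
```python
from h import *
s=manip.state();print(s["tool_pos"],s["gripper_width"],s["contact_force"])
a=manip.grab_frame("wrist")[:,:,::-1];b=manip.grab_frame("scene")[:,:,::-1]
cv2.imwrite("pics/w9.png",cv2.hconcat([cv2.resize(a[100:,130:430],(384,409)),cv2.resize(b[140:290,130:280],(409,409))])[:, :800])
```

```text
[0.68583935 0.13457363 0.20898249] 0.9982710121701283 [ 0.07324458 -0.44839475  0.96706052]
```

View pics/w9.png

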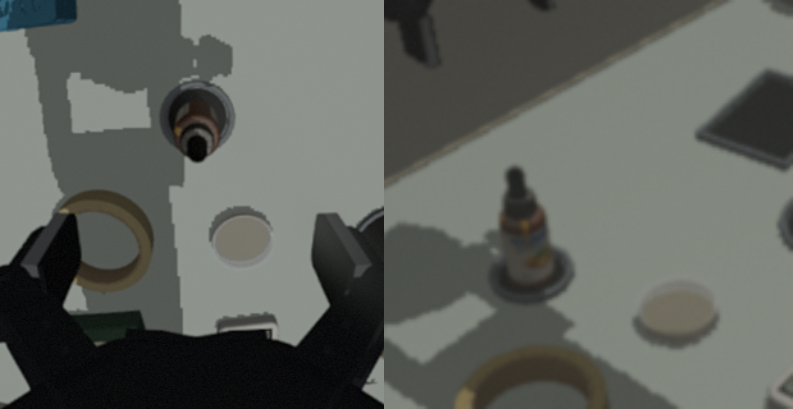

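The bottle stands upright in the medium holder. On to the petri dish.

Request:
step_arm(
  deltas=[
    [-0.03,0.008,0,0,0,0,-1],
    [-0.07,0.02,0,0,0,0,-1],
    [-0.11,0.032,0,0,0,0,-1],
    [-0.14,0.041,0.02,0,0,0,-1],
    [-0.143,0.041,0.03,0,0,0,-1],
    [-0.143,0.041,0.03,0,0,0,-1],
    [-0.143,0.041,0.03,0,0,0,-1],
    [-0.143,0.041,0.03,0,0,0,-1],
  ],
)

```text
time: 15.5
tool_pos: [0.5417, 0.0935, 0.1731]
tool_rot: [-0.0, 1.0, 0.0, 0.001]
contact_force: [-0.4, 0.3, 0.3]
gripper_width: 1.0
```

Run:
```python
from h import *
s=manip.state();c=manip.get_calibration("wrist");print(s["tool_pos"],s["tool_rot"].round(4))
a=manip.grab_frame("wrist")[:,:,::-1]
for z in(.015,0):print(z,proj(c,[.568,.0936,z],True))
cv2.imwrite("pics/w10.png",a)
cv2.imwrite("pics/w10b.png",cv2.resize(a[120:220,220:350],(780,600),interpolation=0))
```

```text
[0.54171038 0.09347464 0.17307197] [-1.e-04  1.e+00  2.e-04  7.e-04]
0.015 [282.71934508 170.78273682]
0 [282.72813072 168.1796124 ]
```

View pics/w10.png

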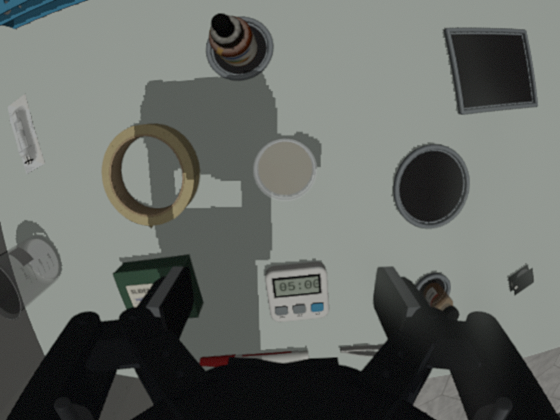

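View pics/w10b.png

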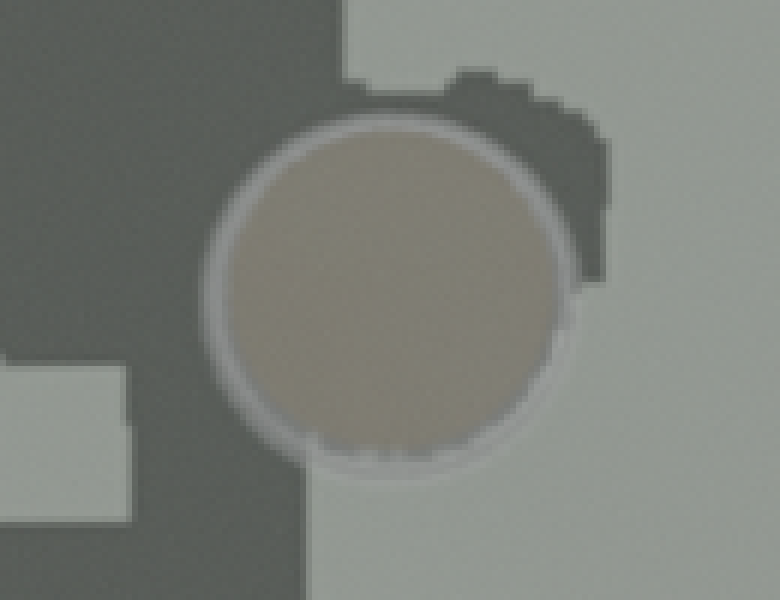

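The dish's rim spans about (254–316, 139–201) in the wrist view, centred at (285,170), giving (0.569, 0.092). Descend.

Request:
step_arm(
  deltas=[
    [0.015,0.001,0.03,0,0,0,-1],
    [0.027,0.0015,0.07,0,0,0,-1],
    [0.027,0.0015,0.11,0,0,0,-1],
    [0.027,0.0015,0.14,0,0,0,-1],
    [0.027,0.0015,0.155,0,0,0,-1],
    [0.027,0.0015,0.161,0,0,0,-1],
    [0.027,0.0015,0.161,0,0,0,-1],
    [0.027,0.0015,0.161,0,0,0,-1],
    [0.027,0.0015,0.161,0,0,0,-1],
  ],
)

```text
time: 16.45
tool_pos: [0.5689, 0.0918, 0.0135]
tool_rot: [-0.0, 1.0, 0.0, 0.002]
contact_force: [0.3, -0.8, -0.8]
gripper_width: 1.002
```

Run:
```python
from h import *
s=manip.state();c=manip.get_calibration("wrist");print(s["tool_pos"],s["contact_force"])
a=manip.grab_frame("wrist")[:,:,::-1]
cv2.imwrite("pics/w11.png",cv2.resize(a[180:,100:460],(720,480)))
```

```text
[0.56892681 0.09182035 0.01346015] [ 0.33121793 -0.75479819 -0.75459871]
```

View pics/w11.png

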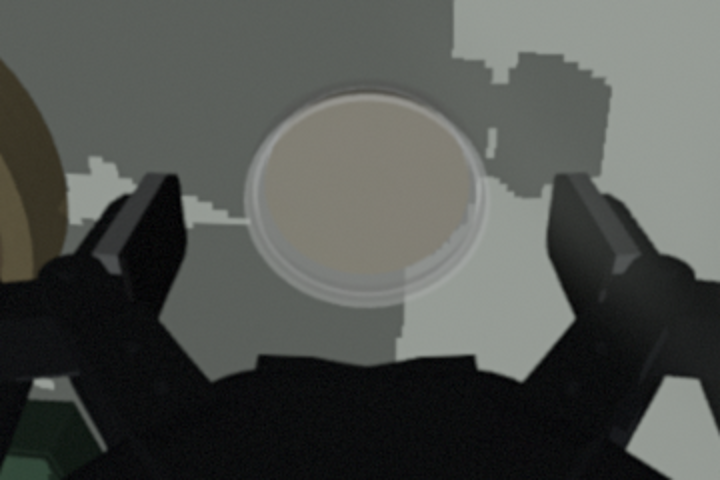

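Run:
```python
from h import *
c=manip.get_calibration("wrist")
for uv,z in (((100+365/2,180+84/2),.004),((100+365/2,180+306/2),.0147),((100+365/2,180+306/2),.004),((100+244/2,180+190/2),.008),((100+487/2,180+190/2),.008)):print(plane(c,uv,z,True).round(4))
```

```text
[0.596 0.092 0.004]
[0.5402 0.092  0.0147]
[0.5318 0.092  0.004 ]
[0.57   0.1214 0.008 ]
[0.57   0.0623 0.008 ]
```

The dish is centred between the jaws: x = 0.568, y = 0.092, measured diameter 59 mm. Grip it.

Request:
step_arm(
  deltas=[
    [0,0,0.002,0,0,0,-0.6],
    [0,0,0.002,0,0,0,-0.5],
    [0,0,0.002,0,0,0,-0.4],
    [0,0,0.002,0,0,0,-0.35],
    [0,0,0.002,0,0,0,0],
    [0,0,0.002,0,0,0,1],
    [0,0,0.002,0,0,0,1],
    [0,0,0.002,0,0,0,1],
  ],
)

```text
time: 17.3
tool_pos: [0.5678, 0.0918, 0.0101]
tool_rot: [-0.0, 1.0, 0.0, 0.0]
contact_force: [-1.5, 0.2, 5.6]
gripper_width: 0.647
```

Request:
step_arm(
  deltas=[
    [0,0,-0.01,0,0,0,1],
    [0,0,-0.03,0,0,0,1],
    [0,0.005,-0.05,0,0,0,1],
    [-0.002,0.02,-0.06,0,0,0,1],
    [-0.006,0.05,-0.06,0,0,0,1],
    [-0.01,0.08,-0.06,0,0,0,1],
    [-0.013,0.11,-0.06,0,0,0,1],
    [-0.016,0.135,-0.06,0,0,0,1],
    [-0.016,0.15,-0.06,0,0,0,1],
    [-0.016,0.151,-0.05,0,0,0,1],
    [-0.016,0.151,-0.05,0,0,0,1],
    [-0.016,0.151,-0.05,0,0,0,1],
    [-0.016,0.151,-0.05,0,0,0,1],
  ],
)

```text
time: 18.6
tool_pos: [0.5512, -0.0583, 0.059]
tool_rot: [-0.0, 1.0, 0.001, -0.0]
contact_force: [-0.0, -0.3, -0.5]
gripper_width: 0.649
```

Run:
```python
from h import *
s=manip.state();c=manip.get_calibration("wrist");print(s["tool_pos"],s["contact_force"],s["gripper_width"])
a=manip.grab_frame("wrist")[:,:,::-1];b=manip.grab_frame("scene")[:,:,::-1]
cv2.imwrite("pics/w12.png",cv2.hconcat([cv2.resize(a[160:,150:410],(400,400)),cv2.resize(b[140:290,220:370],(400,400))]))
```

```text
[ 0.55122304 -0.05829525  0.05904982] [-0.00203157 -0.31671387 -0.53261092] 0.6488226563259575
```

View pics/w12.png

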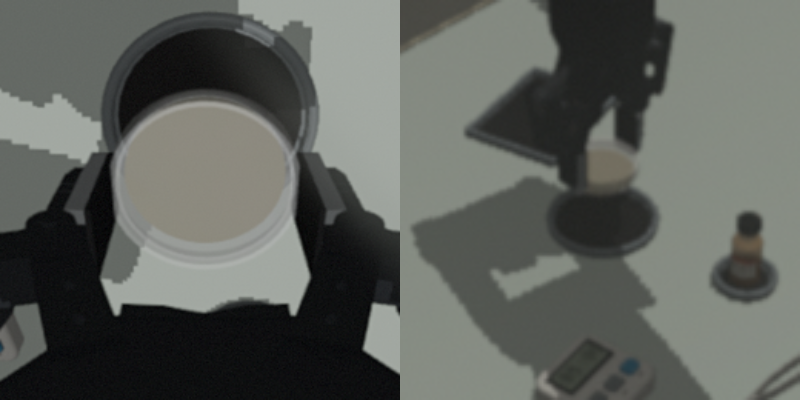

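Run:
```python
from h import *
c=manip.get_calibration("wrist");k=260/400
for p in ((210,12),(102,110),(318,110)):print(plane(c,(150+p[0]*k,160+p[1]*k),.008,True).round(4))
```

```text
[ 0.5974 -0.0605  0.008 ]
[ 0.5582 -0.0175  0.008 ]
[ 0.5584 -0.1041  0.008 ]
```

Holder centre by the wrist camera is (0.553, -0.061), so I'll trim by 2 mm and lower.

Request:
step_arm(
  deltas=[
    [0.001,0.002,0.01,0,0,0,1],
    [0.001,0.002,0.025,0,0,0,1],
    [0.001,0.002,0.036,0,0,0,1],
    [0.001,0.002,0.041,0,0,0,1],
    [0.001,0.002,0.043,0,0,0,1],
    [0.001,0.002,0.044,0,0,0,1],
    [0.001,0.002,0.044,0,0,0,1],
    [0.001,0.002,0.044,0,0,0,1],
  ],
)

```text
time: 19.5
tool_pos: [0.5527, -0.0614, 0.0159]
tool_rot: [0.0, 1.0, 0.0, 0.001]
contact_force: [0.5, 0.6, 0.3]
gripper_width: 0.646
```

Request:
step_arm(
  deltas=[
    [0,0,0.001,0,0,0,1],
    [0,0,0.002,0,0,0,1],
    [0,0,0.0025,0,0,0,1],
    [0,0,0.0025,0,0,0,1],
  ],
)

```text
time: 19.9
tool_pos: [0.5524, -0.0613, 0.0131]
tool_rot: [0.0, 1.0, 0.0, 0.0]
contact_force: [-1.6, 0.2, 2.9]
gripper_width: 0.649
```

Touched down at 13.1 mm, exactly as expected. Release and rise.

Request:
step_arm(
  deltas=[
    [0,0,0,0,0,0,-0.4],
    [0,0,0,0,0,0,-0.5],
    [0,0,0,0,0,0,-0.7],
    [0,0,0,0,0,0,-1],
    [0,0,0,0,0,0,-1],
    [0,0,-0.02,0,0,0,-1],
    [0,0,-0.06,0,0,0,-1],
    [0,0,-0.1,0,0,0,-1],
    [0,0,-0.14,0,0,0,-1],
    [0,0,-0.16,0,0,0,-1],
    [0,0,-0.16,0,0,0,-1],
  ],
)

```text
time: 21.0
tool_pos: [0.5548, -0.0618, 0.1776]
tool_rot: [0.001, 1.0, 0.0, 0.004]
contact_force: [0.3, -0.2, -0.5]
gripper_width: 1.001
```

Run:
```python
from h import *
s=manip.state();c=manip.get_calibration("wrist");print(s["tool_pos"],s["contact_force"],s["gripper_width"])
a=manip.grab_frame("wrist")[:,:,::-1];b=manip.grab_frame("scene")[:,:,::-1];cv2.imwrite("pics/w13full.png",a)
cv2.imwrite("pics/w13.png",cv2.hconcat([cv2.resize(a[100:,150:470],(400,400)),cv2.resize(b[140:290,220:370],(400,400))]))
```

```text
[ 0.55477598 -0.06182812  0.17759116] [ 0.30631494 -0.15809427 -0.49480035] 1.0013254826548015
```

View pics/w13.png

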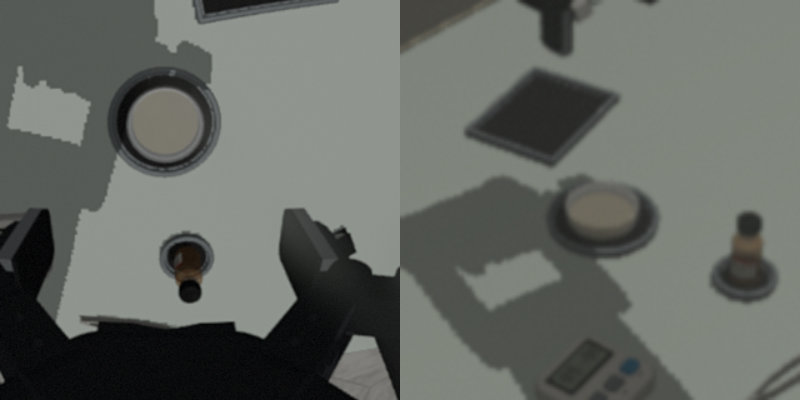

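The dish lies flat and centred in the large holder. Now the slide box: swing over and turn the jaws across its 65 mm side.

Request:
step_arm(
  deltas=[
    [-0.01,-0.025,-0.02,0,0,-0.13,-1],
    [-0.02,-0.05,-0.04,0,0,-0.27,-1],
    [-0.03,-0.075,-0.04,0,0,-0.41,-1],
    [-0.04,-0.1,-0.04,0,0,-0.55,-1],
    [-0.05,-0.125,-0.04,0,0,-0.69,-1],
    [-0.06,-0.15,-0.04,0,0,-0.83,-1],
    [-0.07,-0.175,-0.04,0,0,-0.97,-1],
    [-0.08,-0.2,-0.04,0,0,-1.11,-1],
    [-0.09,-0.225,-0.04,0,0,-1.25,-1],
    [-0.1,-0.25,-0.04,0,0,-1.39,-1],
    [-0.11,-0.26,-0.04,0,0,-1.53,-1],
    [-0.112,-0.265,-0.04,0,0,-1.65,-1],
    [-0.112,-0.265,-0.03,0,0,-1.72,-1],
    [-0.112,-0.265,-0.03,0,0,-1.72,-1],
    [-0.112,-0.265,-0.03,0,0,-1.72,-1],
    [-0.112,-0.265,-0.03,0,0,-1.72,-1],
  ],
)

```text
time: 22.7
tool_pos: [0.44, 0.2035, 0.2022]
tool_rot: [-0.0, 0.653, 0.757, -0.001]
contact_force: [-0.4, -0.8, 1.4]
gripper_width: 0.998
```

Run:
```python
from h import *
s=manip.state();c=manip.get_calibration("wrist");print(s["tool_pos"],s["tool_rot"].round(4),s["joint_vel"].round(3))
a=manip.grab_frame("wrist")[:,:,::-1];cv2.imwrite("pics/w14.png",a)
q=s["tool_rot"];print("yaw",np.degrees(2*np.arctan2(q[2],q[1])))
```

```text
[0.44004091 0.20351264 0.20218178] [-4.000e-04  6.529e-01  7.575e-01 -5.000e-04] [ 0.001 -0.007 -0.011  0.002  0.001 -0.004]
yaw 98.48081029476381
```

View pics/w14.png

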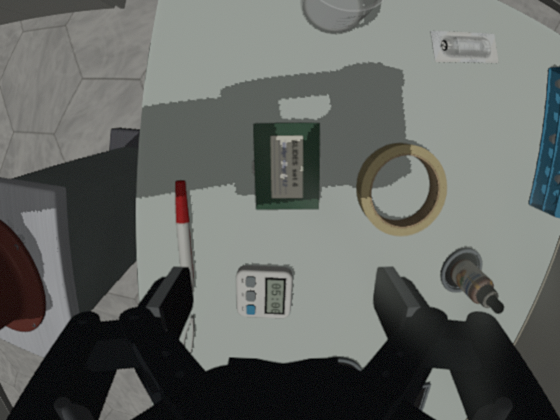

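The box shows upright in the wrist view, with corners near (254,123), (321,122), (320,209) and (257,209), so the yaw is close.

Run:
```python
from h import *
c=manip.get_calibration("wrist");im=cv2.imread("pics/w14.png");
cv2.imwrite("pics/w14b.png",cv2.resize(im[112:222,240:335],(518,600),interpolation=0))
i=im.astype(int);m=((i[...,1]-i[...,0]>6)&(i[...,1]-i[...,2]>10)).astype(np.uint8)*255
m[:,:240]=0;m[:,335:]=0;m[:110]=0;m[225:]=0
m=cv2.morphologyEx(m,cv2.MORPH_CLOSE,np.ones((25,25)))
k=max(cv2.findContours(m,0,cv2.CHAIN_APPROX_NONE)[0],key=cv2.contourArea);r=cv2.minAreaRect(k);b=cv2.boxPoints(r);print(r)
W=np.array([plane(c,p,.03,True) for p in b]);print(W.round(4),W.mean(0).round(4))
for j in range(3):
    d=W[j+1]-W[j];print(np.linalg.norm(d),np.degrees(np.arctan2(d[1],d[0])))
```

```text
((285.9999694824219, 166.0), (85.99998474121094, 63.99999237060547), 90.0)
[[0.4049 0.2668 0.03  ]
 [0.4639 0.2758 0.03  ]
 [0.4781 0.1932 0.03  ]
 [0.4158 0.1839 0.03  ]] [0.4407 0.2299 0.03  ]
0.05973210557510114 8.626020399916046
0.08379148486421854 -80.23401610600999
0.06303603272124929 -171.46669205745872
```

View pics/w14b.png

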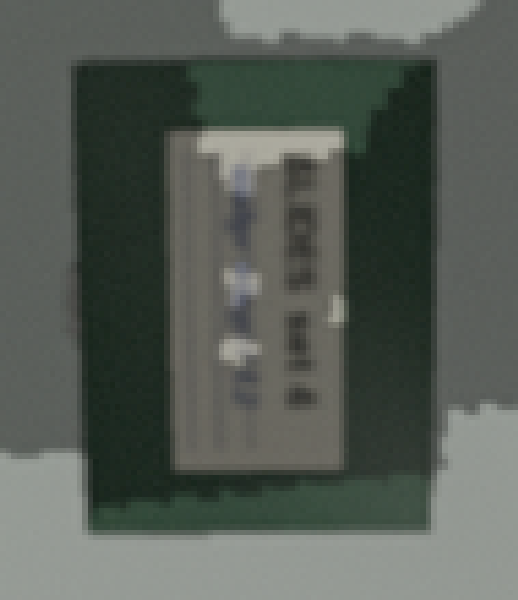

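Run:
```python
from h import *
c=manip.get_calibration("wrist");k=5.4526
W=np.array([plane(c,(240+p[0]/k,112+p[1]/k),.03,True)for p in((75,60),(437,60),(430,532),(90,532))])
print(W.round(4),W.mean(0).round(4))
mt=(W[0]+W[1])/2;mb=(W[2]+W[3])/2
for a,b in((W[0],W[1]),(W[3],W[2]),(mb,mt)):
    d=b-a;print(np.linalg.norm(d),np.degrees(np.arctan2(d[1],d[0])))
s=manip.state();t=np.radians(98.5);d=W.mean(0)-s["tool_pos"];ex=np.array([np.cos(t),np.sin(t)]);ey=np.array([np.sin(t),-np.cos(t)])
print("tool dx dy",d[:2]@ex,d[:2]@ey,s["tool_pos"])
```

```text
[[0.4046 0.2668 0.03  ]
 [0.4659 0.2761 0.03  ]
 [0.4791 0.1928 0.03  ]
 [0.4183 0.1836 0.03  ]] [0.442  0.2298 0.03  ]
0.0619815781411769 8.656753515223912
0.06144599069932805 8.534382744517435
0.0843312647760874 99.16173192709914
tool dx dy 0.02573198876302844 0.005613590648477108 [0.44022931 0.20355586 0.20255482]
```

The box is at (0.441, 0.230), yaw 98.7° against the tool's 98.5°. Descend.

Request:
step_arm(
  deltas=[
    [0.015,0.003,0.03,0,0,0,-1],
    [0.026,0.005,0.07,0,0,0,-1],
    [0.026,0.005,0.11,0,0,0,-1],
    [0.026,0.005,0.145,0,0,0,-1],
    [0.026,0.005,0.17,0,0,0,-1],
    [0.026,0.005,0.185,0,0,0,-1],
    [0.026,0.005,0.191,0,0,0,-1],
    [0.026,0.005,0.191,0,0,0,-1],
    [0.026,0.005,0.191,0,0,0,-1],
  ],
)

```text
time: 23.65
tool_pos: [0.4423, 0.2305, 0.0129]
tool_rot: [0.0, 0.652, 0.758, 0.001]
contact_force: [0.1, 0.8, 0.9]
gripper_width: 0.998
```

Run:
```python
from h import *
s=manip.state();c=manip.get_calibration("wrist");print(s["tool_pos"],s["contact_force"])
a=manip.grab_frame("wrist")[:,:,::-1]
cv2.imwrite("pics/w15.png",cv2.resize(a[180:,100:460],(720,480)))
```

```text
[0.44228577 0.2304578  0.01294207] [0.05156486 0.82703608 0.92710293]
```

View pics/w15.png

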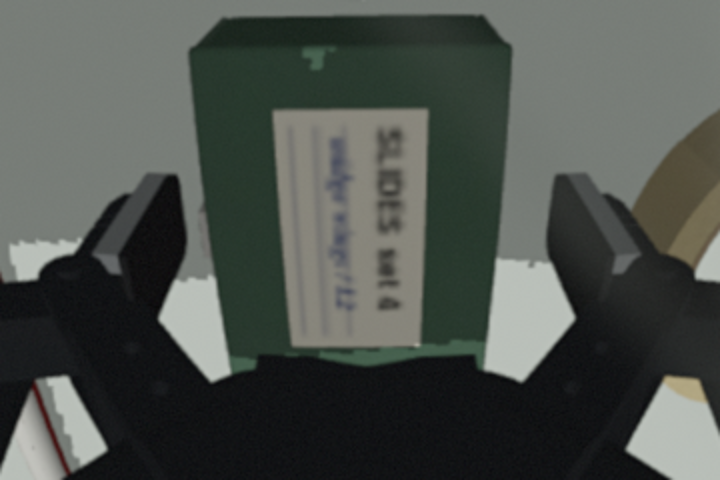

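The box sits between the jaws, about 2 mm to the left. Trim and grip.

Request:
step_arm(
  deltas=[
    [0,-0.002,0.001,0,0,0,-1],
    [0,-0.002,0.001,0,0,0,-0.75],
    [0,-0.002,0.001,0,0,0,-0.65],
    [0,-0.002,0.001,0,0,0,-0.6],
    [0,-0.002,0.001,0,0,0,-0.55],
    [0,-0.002,0.001,0,0,0,0],
    [0,-0.002,0.001,0,0,0,1],
    [0,-0.002,0.001,0,0,0,1],
    [0,-0.002,0.001,0,0,0,1],
  ],
)

```text
time: 24.6
tool_pos: [0.4398, 0.2301, 0.0114]
tool_rot: [0.0, 0.652, 0.758, 0.0]
contact_force: [-0.4, -0.6, 5.9]
gripper_width: 0.722
```

Request:
step_arm(
  deltas=[
    [0,0,-0.01,0,0,0,1],
    [0,0,-0.03,0,0,0,1],
    [0,0,-0.05,0,0,0,1],
    [-0.015,0.007,-0.065,0,0,0,1],
    [-0.04,0.019,-0.07,0,0,0,1],
    [-0.07,0.034,-0.07,0,0,-0.02,1],
    [-0.105,0.05,-0.07,0,0,-0.03,1],
    [-0.14,0.067,-0.07,0,0,-0.04,1],
    [-0.175,0.084,-0.07,0,0,-0.05,1],
    [-0.21,0.101,-0.07,0,0,-0.066,1],
    [-0.245,0.118,-0.07,0,0,-0.066,1],
    [-0.28,0.134,-0.07,0,0,-0.066,1],
    [-0.315,0.151,-0.07,0,0,-0.066,1],
    [-0.345,0.166,-0.07,0,0,-0.066,1],
    [-0.37,0.178,-0.07,0,0,-0.066,1],
    [-0.388,0.186,-0.07,0,0,-0.066,1],
    [-0.394,0.189,-0.07,0,0,-0.066,1],
    [-0.394,0.189,-0.07,0,0,-0.066,1],
    [-0.394,0.189,-0.07,0,0,-0.066,1],
  ],
)

```text
time: 26.5
tool_pos: [0.6841, -0.1306, 0.0804]
tool_rot: [-0.001, 0.627, 0.779, -0.0]
contact_force: [0.4, 1.0, -1.2]
gripper_width: 0.716
```

Run:
```python
from h import *
s=manip.state();c=manip.get_calibration("wrist");q=s["tool_rot"];print(s["tool_pos"],s["contact_force"],s["gripper_width"],np.degrees(2*np.arctan2(q[2],q[1])))
a=manip.grab_frame("wrist")[:,:,::-1];b=manip.grab_frame("top")[:,:,::-1];cv2.imwrite("pics/w16full.png",a)
cv2.imwrite("pics/w16.png",cv2.hconcat([cv2.resize(a[120:,140:440],(400,400)),cv2.resize(b[110:250,260:400],(400,400))]))
```

```text
[ 0.68409956 -0.13064853  0.08035665] [ 0.41511662  0.95086949 -1.18330357] 0.7162984876180636 102.36635928592307
```

View pics/w16.png

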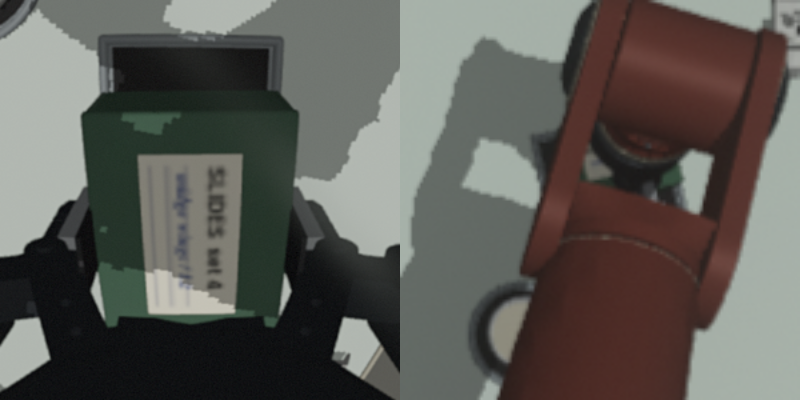

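View pics/w16full.png

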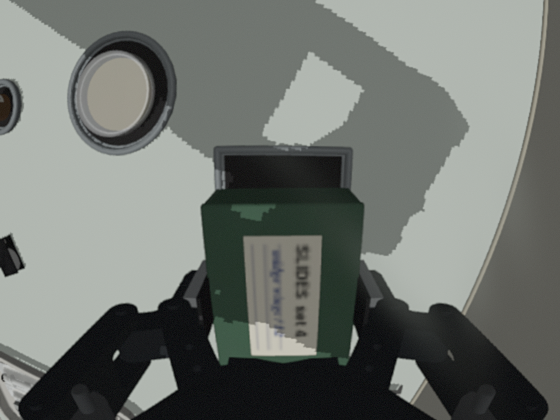

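The box is held flat. The holder's far outer corners show at (215,148) and (352,147), parallel to the box.

Run:
```python
from h import *
c=manip.get_calibration("wrist");s=manip.state();q=s["tool_rot"];t=2*np.arctan2(q[2],q[1]);ex=np.array([np.cos(t),np.sin(t)]);ey=np.array([np.sin(t),-np.cos(t)])
for uv,z in(((215,148),.008),((352,147),.008),((202,207),.1),((364,204),.1),((222,190),.0705),((347,187),.0705)):
    P=plane(c,uv,z,True);d=P[:2]-s["tool_pos"][:2];print(uv,P.round(4),"tool",(d@ex).round(4),(d@ey).round(4))
print(s["tool_pos"])
```

```text
(215, 148) [ 0.6312 -0.0864  0.008 ] tool 0.0543 -0.0423
(352, 147) [ 0.717  -0.0668  0.008 ] tool 0.055 0.0457
(202, 207) [ 0.6471 -0.0964  0.1   ] tool 0.0412 -0.0289
(364, 204) [ 0.7059 -0.0822  0.1   ] tool 0.0424 0.0316
(222, 190) [ 0.6494 -0.0962  0.0705] tool 0.0408 -0.0266
(347, 187) [ 0.7051 -0.0825  0.0705] tool 0.0423 0.0307
[ 0.68417955 -0.13038547  0.08057985]
```

Box and holder are concentric within 2 mm and parallel within 1°. Lower.

Request:
step_arm(
  deltas=[
    [-0.001,0,0.015,0,0,0,1],
    [-0.002,0,0.035,0,0,0,1],
    [-0.002,0,0.05,0,0,0,1],
    [-0.002,0,0.058,0,0,0,1],
    [-0.002,0,0.062,0,0,0,1],
    [-0.002,0,0.063,0,0,0,1],
    [-0.002,0,0.064,0,0,0,1],
    [-0.002,0,0.064,0,0,0,1],
  ],
)

```text
time: 27.4
tool_pos: [0.6859, -0.1337, 0.0177]
tool_rot: [0.001, 0.627, 0.779, 0.0]
contact_force: [-0.2, -0.6, -0.2]
gripper_width: 0.717
```

Request:
step_arm(
  deltas=[
    [0,0,0.001,0,0,0,1],
    [0,0,0.002,0,0,0,1],
    [0,0,0.003,0,0,0,1],
    [0,0,0.003,0,0,0,1],
  ],
)

```text
time: 27.8
tool_pos: [0.6855, -0.1336, 0.0144]
tool_rot: [0.0, 0.627, 0.779, 0.0]
contact_force: [-1.3, -0.2, 1.5]
gripper_width: 0.722
```

Touchdown at the expected 14.4 mm. Release and rise.

Request:
step_arm(
  deltas=[
    [0,0,0.0005,0,0,0,1],
    [0,0,0.0005,0,0,0,-0.5],
    [0,0,0.0005,0,0,0,-0.6],
    [0,0,0.0005,0,0,0,-0.8],
    [0,0,0.0005,0,0,0,-1],
    [0,0,0,0,0,0,-1],
    [0,0,-0.03,0,0,0,-1],
    [0,0,-0.07,0,0,0,-1],
    [0,0,-0.11,0,0,0,-1],
    [0,0,-0.15,0,0,0,-1],
    [0,0,-0.18,0,0,0,-1],
    [0,0,-0.2,0,0,0,-1],
    [0,0,-0.2,0,0,0,-1],
  ],
)

```text
time: 29.1
tool_pos: [0.6873, -0.1342, 0.2189]
tool_rot: [0.004, 0.627, 0.779, 0.002]
contact_force: [0.2, -0.3, -0.6]
gripper_width: 0.997
```

Run:
```python
from h import *
s=manip.state();c=manip.get_calibration("wrist");print(s["tool_pos"],s["contact_force"],s["gripper_width"])
a=manip.grab_frame("wrist")[:,:,::-1];b=manip.grab_frame("scene")[:,:,::-1]
cv2.imwrite("pics/w17.png",a);cv2.imwrite("pics/s17.png",cv2.resize(b[130:370,130:410],(700,600)))
```

```text
[ 0.68734632 -0.13416741  0.21893003] [ 0.15129654 -0.26716759 -0.58425993] 0.997224316820376
```

View pics/w17.png

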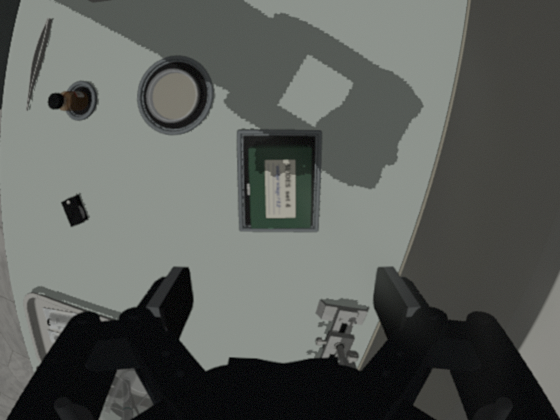

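View pics/s17.png

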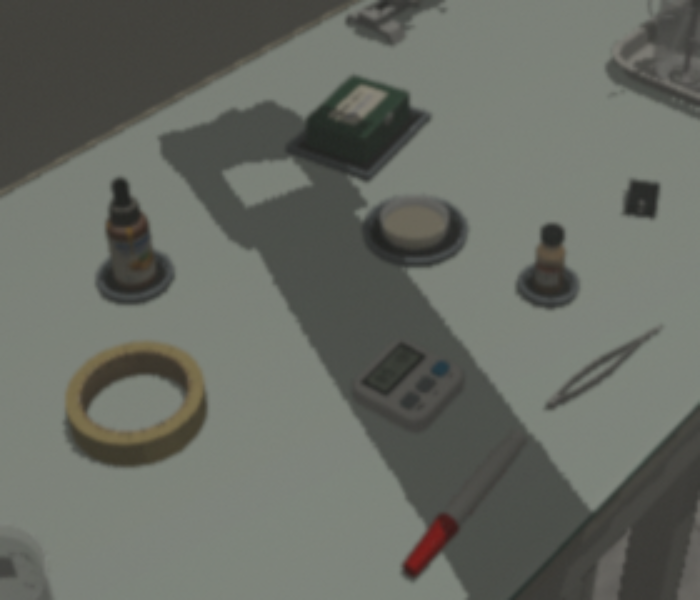

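The scene shows all four in their holders, with the timer and tape unmoved. I'll zoom in on the box's fit.

Run:
```python
from h import *
im=cv2.imread("pics/w17.png");cv2.imwrite("pics/w17z.png",cv2.resize(im[120:240,225:335],(550,600),interpolation=2))
a=cv2.imread("pics/a_scene.png").astype(int);b=manip.grab_frame("scene")[:,:,::-1];c=manip.get_calibration("scene")
m=cv2.imread("pics/a_scene.png")
def cen(i,x0,y0,x1,y1,f):
    r=i[y0:y1,x0:x1].astype(int);k=f(r);ys,xs=np.nonzero(k);return xs.mean()+x0,ys.mean()+y0,len(xs)
f=lambda r:(r[...,2]-r[...,0]>25)
print("tape",cen(m,150,260,220,320,f),cen(b,150,260,220,320,f))
g=lambda r:(r[...,0]-r[...,2]>25)
print("timer button",cen(m,265,255,320,305,g),cen(b,265,255,320,305,g))
```

```text
tape (np.float64(183.35958005249344), np.float64(287.8307086614173), 762) (np.float64(183.3943472409152), np.float64(287.78061911170926), 743)
timer button (np.float64(305.8888888888889), np.float64(276.8888888888889), 27) (np.float64(306.0), np.float64(276.85714285714283), 14)
```

View pics/w17z.png

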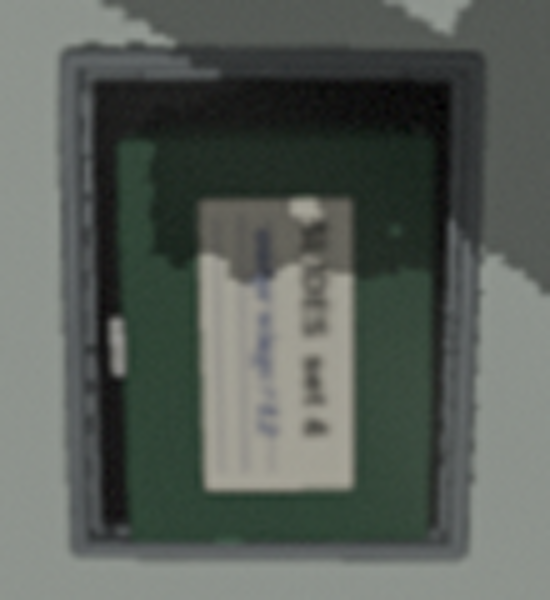

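Run:
```python
from h import *
c=manip.get_calibration("wrist")
def P(p,z):return plane(c,(225+p[0]/5,120+p[1]/5),z,True)
b=np.array([P(p,.033)for p in((117,138),(437,135),(430,538),(132,540))]);h=np.array([P(p,.008)for p in((60,47),(485,50),(467,557),(73,557))])
s=manip.state();q=s["tool_rot"];t=2*np.arctan2(q[2],q[1]);ex=np.array([np.cos(t),np.sin(t)]);ey=np.array([np.sin(t),-np.cos(t)])
for n,w in(("box",b),("hold",h)):
    d=w[:,:2]-s["tool_pos"][:2];print(n,np.c_[d@ex,d@ey].round(4).tolist(),(d.mean(0)@ex).round(4),(d.mean(0)@ey).round(4))
print(s["contact_force"],s["joint_vel"].round(3))
```

```text
box [[0.0441, -0.0322], [0.0447, 0.0294], [-0.0373, 0.0298], [-0.0378, -0.0312]] 0.0034 -0.0011
hold [[0.061, -0.0466], [0.0603, 0.0413], [-0.0507, 0.0404], [-0.0508, -0.0472]] 0.005 -0.003
[-0.23522431 -0.48477697 -0.67257543] [-0.002  0.016  0.018  0.     0.003 -0.   ]
```

The box sits centred within 2 mm and parallel to its holder. Let the arm settle and hand in.

Request:
step_arm(
  deltas=[
    [0,0,0,0,0,0,-1],
    [0,0,0,0,0,0,-1],
    [0,0,0,0,0,0,-1],
    [0,0,0,0,0,0,-1],
    [0,0,0,0,0,0,-1],
  ],
)

```text
time: 29.75
tool_pos: [0.6852, -0.1335, 0.2136]
tool_rot: [-0.0, 0.627, 0.779, -0.0]
contact_force: [0.9, 0.2, -0.4]
gripper_width: 1.006
```

```bash
python3 -c "
from plant import manip
print(manip.job_done())"
```

```text
the job is handed in; nothing more can be done
None
```

I put the vial, dropper bottle, petri dish and slide box in their holders in that order. Each was lowered until it touched the floor at 1.5–5 N, then let go. The job was handed in at about 30 s with the open gripper clear above the bench.

- **Final pictures:** the vial and bottle stand upright in their holders and the dish lies flat and centred in its own. The box is inside the rectangular holder, parallel to it and within about 2 mm of centre.
- **Timer and tape:** neither has moved, to within about 0.1 pixel in the scene camera.
- **Disagreements:** the wrist and top cameras differed by 2–3 mm on most positions and by about 6 mm on the bottle. I went by close wrist views, and the fits left 8–10 mm of play. The wrist camera also read the box 3–4 mm small (82 × 61 mm against 85 × 65 mm). No check failed.

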